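# Snap the markers back into the sloped clip rack

### The arm

A 6-joint arm with a two-finger parallel gripper is mounted at the origin on the work surface; the furniture and walls round the work are solid. World frame = base frame: x ahead of the robot, y to its left, z up, the work surface at z = 0. Lengths are in mm, angles in rad, forces in N, time in s.
With the tool pointing down it reaches from about 325 to 900 mm from the base axis. Payload 3.5 kg.
Tool frame: the origin (TCP) lies midway between the tips of the shut fingers; the grasp point (between the pads) lies 19 mm behind it; z points along the fingers, y is the line along which they close (so a half turn about z gives the same grasp; the last joint's range is limited). The gripper opens to 85 mm and grips with 20 to 120 N. Pads are 22 mm wide; open, the fingers measure 114 mm over their backs; the gripper's body (76 mm by 85 mm) begins 54 mm behind the grasp point. The pads swing forward as they close: fully open they stand 13 mm farther back than shut.
Start: joints at [-1.394, 0.276, -0.026, 1.268, 0, 1.467], TCP at [172.59, -600.695, 194.313] pointing down, gripper open.
Joint ranges: [-3.12, 3.12], [-0.85, 1.88], [-1.08, 1.24], [-1.95, 2.15], [-1.57, 1.53], [-3.14, 3.14]. Speed limits (rad/s): [2.57, 2.57, 3.14, 3.14, 3.14, 3.14].

### API

Orientations are given as a 3x3 rotation matrix whose columns are the frame's x, y, z axes.
In Python, from workcell import telemetry, viewer, ticket gives the robot as it stands.
- The arm moves only by the tool drive_tool, never from a script. Its argument "steps" is a list of rows, each an object with "dr": the turn, a rotation vector about the tool's x, y, z each as a share of 60 degrees, from -1 to 1, a list of three; "slide": the shift along the tool's x, y, z each as a share of 0.5 m, from -1 to 1, a list of three; "gripper": the gripper command: -1 is shut, 1 is fully open, values between are in proportion. In form: [{"dr": [wx, wy, wz], "slide": [dx, dy, dz], "gripper": gripper}, ...]. A call has 1 to 10 rows; each row is the pose to reach, as a shift and turn from the pose commanded when the call began, along the tool's axes at that moment; what a row does not reach only later rows make up. A row lasts 1/8 s, in which the tool goes at most 62.5 mm and 10.7 degrees, less where a joint would pass 70% of its speed; a pose out of reach is approached as far as the arm can. A call with a number of a shift or a turn outside -1 to 1 is refused whole. A call with a gripper value outside its range is refused whole. The fingers move at their own pace and stop on an object; the grip force is fixed at half the most. Time passes only in rows, so rows that repeat a pose let the fingers close. It gives the time, the measured TCP pose, the force, the opening and the grip force at its end, in the units of the state.
- telemetry.get_state(): the state, without advancing time (a new reading comes with each control period).
- viewer.camera(name): name is "scene" or "top"; returns the picture (420x560x3 uint8, blue, green, red); there is no depth.
- viewer.get_calibration(name): a dict with "fx", "fy", "cx", "cy" (pixels), "rvec" (rotation vector, rad) and "tvec" (3), from world to camera coordinates, as OpenCV has them. Camera axes: x right, y down, z forward; pixel columns grow to the right and rows downward; lengths in mm; the calibration is good to about 2 mm. A picture is of the moment at which its call begins. get_calibration takes no time and is no camera call.
- ticket.finish_job(): hands the job in; it is judged then, once.
The state is a dict: "clock": time; "joint_positions": joint angles; "joint_velocities": joint speeds; "tau": joint torques, N m; "eef_pos": TCP position; "eef_rot": TCP orientation; "force": force on the tool from outside, world axes, zero at the start; "moment": the same for the moment, N m; "grip_width": finger opening in mm; "finger_force": force on a finger pad.
Only numpy, scipy, OpenCV 4.12 (cv2) and the standard library are available. Lean on these libraries where they do the work, as an engineer would, in place of code of your own. Each camera call takes 0.05 s, during which the arm holds its last target. There are 200 camera calls.

### The job

Two felt markers lie loose on the table. Snap each one into a free bay of the sloped clip rack, one per bay, pressed fully home in both its clips with the cap at the lower end like the one already there, and let go. Leave the two rolls of tape where they are.

Things in the scene. Friction and masses are not known exactly. Their poses are not given: they have to be found in the camera images.
- marker_a_center (a point): One of the two loose, identical felt markers on the table: round straight barrel 17.2 mm across (drawn 18), 140 mm long, light grey with a black cap, lying on its side. The point is the middle of the barrel, on its axis; own y runs along the barrel away from the cap, so -y points to the cap end; own z is up at the start. 18 g.
- marker_b_center (a point): The other of the two loose, identical felt markers on the table: round straight barrel 17.2 mm across (drawn 18), 140 mm long, light grey with a black cap, lying on its side. The point is the middle of the barrel, on its axis; own y runs along the barrel away from the cap, so -y points to the cap end; own z is up at the start. 18 g.
- marker_a_cap (a point): Middle of the black cap of marker_a, on the barrel axis, 50 mm from marker_a_center towards the cap end.
- marker_b_cap (a point): Middle of the black cap of marker_b, on the barrel axis, 50 mm from marker_b_center towards the cap end.
- rack: Fixed steel clip rack, 226 mm wide, 150 mm deep: three bays in a row, 70 mm apart, on a slope that climbs at 30 deg away from the robot. Origin on the table under the middle bay; x to the high side, y left, z up. The middle bay already holds a third marker, fixed, cap down the slope; fingers opened to 45 mm or less in a side bay clear it.
- bay_left: Left bay of the rack as the robot sees it, empty at the start. Origin: the middle of a fully home marker's barrel axis, 95 mm above the table. x: up the slope along the seated barrel; y: left along the row; z: squarely out of the slope. Two clips, at x = -40 and +40 mm. Between them the bay is open for 64 mm of x, right down to the table, so fingers holding the barrel at its middle have room.
- bay_right: Right bay of the rack as the robot sees it, empty at the start. Origin: the middle of a fully home marker's barrel axis, 95 mm above the table. x: up the slope along the seated barrel; y: left along the row; z: squarely out of the slope. Two clips, at x = -40 and +40 mm. Between them the bay is open for 64 mm of x, right down to the table, so fingers holding the barrel at its middle have room.
- bay_left_lower (a point): The lower clip of bay_left, 12 mm wide in x; the point lies on the seated barrel's axis. Two sprung steel jaws stand 12 mm apart at bay z = +7 mm, lips flared outward, tops at +16 mm. Pressing the barrel along bay -z spreads both clips (5 to 8 N in all, felt with its axis at z = +15 to +8 mm); lower down they pull it in, and it rests on saddles at z = -8.6 mm.
- bay_left_upper (a point): The upper clip of bay_left, 12 mm wide in x; the point lies on the seated barrel's axis. Two sprung steel jaws stand 12 mm apart at bay z = +7 mm, lips flared outward, tops at +16 mm. Pressing the barrel along bay -z spreads both clips (5 to 8 N in all, felt with its axis at z = +15 to +8 mm); lower down they pull it in, and it rests on saddles at z = -8.6 mm.
- bay_right_lower (a point): The lower clip of bay_right, 12 mm wide in x; the point lies on the seated barrel's axis. Two sprung steel jaws stand 12 mm apart at bay z = +7 mm, lips flared outward, tops at +16 mm. Pressing the barrel along bay -z spreads both clips (5 to 8 N in all, felt with its axis at z = +15 to +8 mm); lower down they pull it in, and it rests on saddles at z = -8.6 mm.
- bay_right_upper (a point): The upper clip of bay_right, 12 mm wide in x; the point lies on the seated barrel's axis. Two sprung steel jaws stand 12 mm apart at bay z = +7 mm, lips flared outward, tops at +16 mm. Pressing the barrel along bay -z spreads both clips (5 to 8 N in all, felt with its axis at z = +15 to +8 mm); lower down they pull it in, and it rests on saddles at z = -8.6 mm.
- masking_tape: Roll of beige masking tape lying flat, 72 mm across, 22 mm high. Bystander: not part of the job. Origin at the centre of its underside.
- clear_tape: Roll of brown tape lying flat, 57 mm across, 24 mm high. Bystander: not part of the job. Origin at the centre of its underside.

How it is judged (in metres and radians):
On the way:
1. a first marker is home in a free bay, cap down, and let go (((x of marker_a_center in the frame of bay_left between -0.02 and 0.02 m and y of marker_a_center in the frame of bay_left between -0.004 and 0.004 m and z of marker_a_center in the frame of bay_left between -0.004 and 0.0035 m and angle between the y axis of marker_a_center and the x axis of bay_left, either way round below 0.1 rad and x of marker_a_cap in the frame of bay_left below -0.02 m and linear speed of marker_a below 0.02 m/s and contact force between marker_a and the fingers below 0.3 N) or (x of marker_a_center in the frame of bay_right between -0.02 and 0.02 m and y of marker_a_center in the frame of bay_right between -0.004 and 0.004 m and z of marker_a_center in the frame of bay_right between -0.004 and 0.0035 m and angle between the y axis of marker_a_center and the x axis of bay_right, either way round below 0.1 rad and x of marker_a_cap in the frame of bay_right below -0.02 m and linear speed of marker_a below 0.02 m/s and contact force between marker_a and the fingers below 0.3 N) or (x of marker_b_center in the frame of bay_left between -0.02 and 0.02 m and y of marker_b_center in the frame of bay_left between -0.004 and 0.004 m and z of marker_b_center in the frame of bay_left between -0.004 and 0.0035 m and angle between the y axis of marker_b_center and the x axis of bay_left, either way round below 0.1 rad and x of marker_b_cap in the frame of bay_left below -0.02 m and linear speed of marker_b below 0.02 m/s and contact force between marker_b and the fingers below 0.3 N) or (x of marker_b_center in the frame of bay_right between -0.02 and 0.02 m and y of marker_b_center in the frame of bay_right between -0.004 and 0.004 m and z of marker_b_center in the frame of bay_right between -0.004 and 0.0035 m and angle between the y axis of marker_b_center and the x axis of bay_right, either way round below 0.1 rad and x of marker_b_cap in the frame of bay_right below -0.02 m and linear speed of marker_b below 0.02 m/s and contact force between marker_b and the fingers below 0.3 N))), for 0.2 s.
At the end, for the whole second after the job is handed in: One marker is in the left bay and the other in the right bay, each at rest: middle of the barrel within 20 mm along and 4 mm across the bay, at most 3.5 mm proud of the fully home position, barrel within 0.1 rad of the bay's line, cap at the lower end (((x of marker_a_center in the frame of bay_left between -0.02 and 0.02 m and y of marker_a_center in the frame of bay_left between -0.004 and 0.004 m and z of marker_a_center in the frame of bay_left between -0.004 and 0.0035 m and angle between the y axis of marker_a_center and the x axis of bay_left, either way round below 0.1 rad and x of marker_a_cap in the frame of bay_left below -0.02 m and linear speed of each of marker_a, marker_b below 0.02 m/s and x of marker_b_center in the frame of bay_right between -0.02 and 0.02 m and y of marker_b_center in the frame of bay_right between -0.004 and 0.004 m and z of marker_b_center in the frame of bay_right between -0.004 and 0.0035 m and angle between the y axis of marker_b_center and the x axis of bay_right, either way round below 0.1 rad and x of marker_b_cap in the frame of bay_right below -0.02 m) or (x of marker_a_center in the frame of bay_right between -0.02 and 0.02 m and y of marker_a_center in the frame of bay_right between -0.004 and 0.004 m and z of marker_a_center in the frame of bay_right between -0.004 and 0.0035 m and angle between the y axis of marker_a_center and the x axis of bay_right, either way round below 0.1 rad and x of marker_a_cap in the frame of bay_right below -0.02 m and linear speed of each of marker_a, marker_b below 0.02 m/s and x of marker_b_center in the frame of bay_left between -0.02 and 0.02 m and y of marker_b_center in the frame of bay_left between -0.004 and 0.004 m and z of marker_b_center in the frame of bay_left between -0.004 and 0.0035 m and angle between the y axis of marker_b_center and the x axis of bay_left, either way round below 0.1 rad and x of marker_b_cap in the frame of bay_left below -0.02 m))); the robot touches nothing.
It fails at once if the masking tape is pushed more than 30 mm away (distance of masking_tape from where it was at the start of the episode above 0.03 m).
It fails at once if the brown tape is pushed more than 30 mm away (distance of clear_tape from where it was at the start of the episode above 0.03 m).
It also fails if it takes over 61 s, if anything falls off the work surface, if the arm or the gripper's body presses on something with over 40 N, if the wrist force passes 120 N, or if a joint passes its speed limit or range.

## Working session

There is one attempt and no reset: what is moved stays moved. The work goes in short steps, Python scripts to look and compute and a tool call to move; the robot and the scene stay as the last step left them, time stands still between calls to the robot, and variables do not carry over. Pictures are saved under pics/ and viewed, at most 10 in all, crops included, and the job is handed in when it is done.

Besides the shell and the picture viewer there is one more tool, called after "Call:" by a JSON object that holds its "fn" and its "kwargs". drive_tool: Moves the arm, as the interface text tells. Its arguments: {"type":"object","properties":{"steps":{"type":"array"}},"required":["steps"]}

```bash
mkdir -p pics; python3 - <<'E'
from workcell import telemetry, viewer
import cv2, numpy as np
for n in ("scene","top"):
    im=viewer.camera(n); cv2.imwrite(f"pics/{n}0.png",im); c=viewer.get_calibration(n)
    R=cv2.Rodrigues(np.array(c["rvec"],float))[0]; print(n,c, -R.T@np.array(c["tvec"]).ravel())
s=telemetry.get_state(); print(s)
E
```

```text
scene {'fx': 430.51792489246077, 'fy': 430.51792489246077, 'cx': 285.90317931970515, 'cy': 199.9522768082774, 'rvec': array([ 1.10630465, -2.13607432,  1.15922893]), 'tvec': array([355.86775836, 260.86843854, 685.78307838])} [-168.67714721  531.27155515  595.22364618]
top {'fx': 404.8111832315128, 'fy': 404.8111832315128, 'cx': 273.24852822234624, 'cy': 203.68897525563798, 'rvec': array([ 2.15643653, -2.10959494,  0.19782578]), 'tvec': array([115.20531774, 488.23208075, 902.50565472])} [319.78833679 132.27843309 972.82944163]
{'clock': 0.1, 'joint_positions': array([-1.39442737e+00,  2.77107002e-01, -2.77115951e-02,  1.26801967e+00,
        5.28878162e-06,  1.46740596e+00]), 'joint_velocities': array([-5.24811712e-04, -2.17148617e-03,  3.28336956e-03,  7.97743167e-04,
        2.96530717e-05, -2.13489439e-03]), 'tau': array([ 3.23729237e-04, -4.46708286e+01,  2.96128267e+01,  8.41648027e-03,
       -6.12336839e-05,  5.58838650e-06]), 'eef_pos': array([ 172.43966871, -599.93906434,  193.25565947]), 'eef_rot': array([[ 9.61121962e-01,  2.76123976e-01, -3.53064498e-04],
       [ 2.76124118e-01, -9.61119882e-01,  2.01119504e-03],
       [ 2.16001864e-04, -2.03049335e-03, -9.99997915e-01]]), 'force': array([-0.65488368, -0.27570257, -0.58178928]), 'moment': array([-0.06993256,  0.02128905, -0.03810852]), 'finger_force': 0.0, 'grip_width': 85.45209428083226}
```

View pics/top0.png

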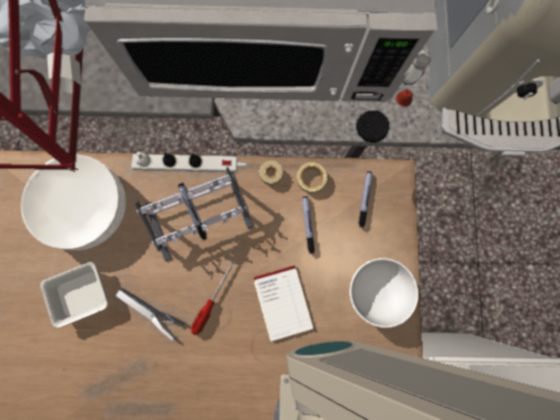

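View pics/scene0.png

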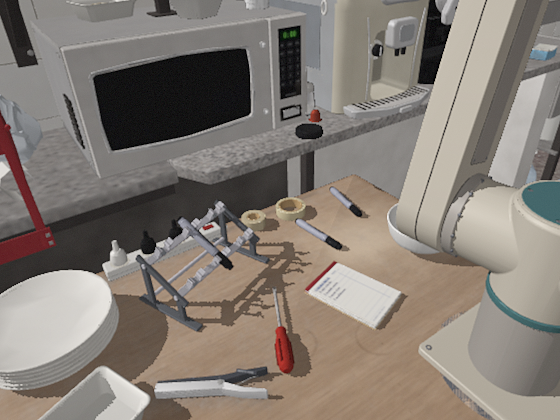

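The top view shows loose markers at about (309,223) and (366,198), both caps towards the robot. The rack's fixed marker is at about (193,210), and the tapes are at (271,172) and (312,177). The scene view agrees. Next I'll look closer to get the end points.

```bash
python3 - <<'E'
import cv2, numpy as np
t=cv2.imread("pics/top0.png"); s=cv2.imread("pics/scene0.png")
a=cv2.resize(t[160:265,130:260],None,fx=6,fy=5.7,interpolation=cv2.INTER_CUBIC)[:600]
cv2.imwrite("pics/c1.png",cv2.resize(t[162:262,130:262],(792,600),interpolation=cv2.INTER_CUBIC))
cv2.imwrite("pics/c2.png",cv2.resize(s[180:330,130:330],(800,600),interpolation=cv2.INTER_CUBIC))
E
```

```text
(no output)
```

View pics/c1.png

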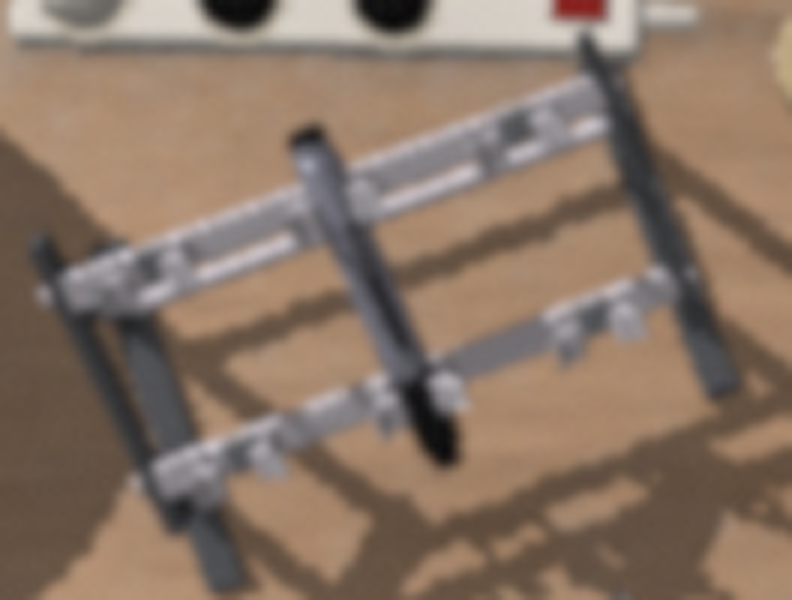

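View pics/c2.png

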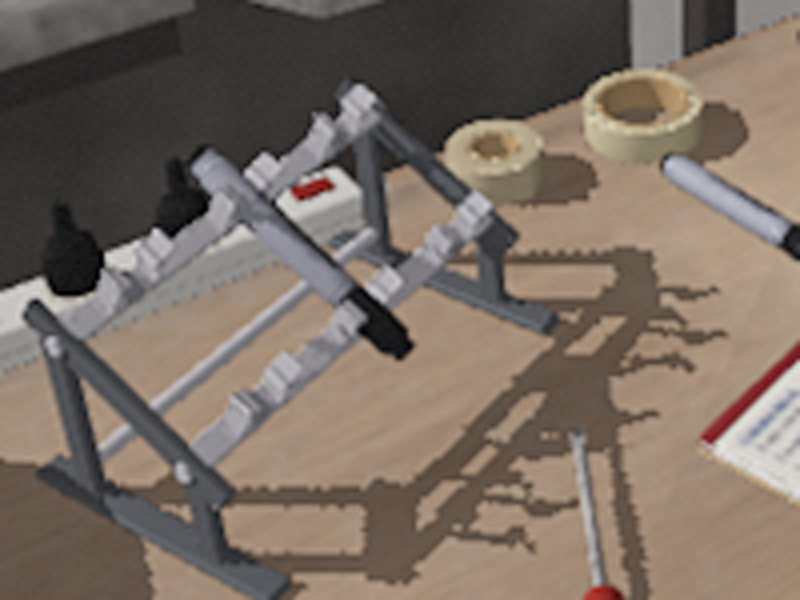

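The crops show the fixed marker running, in full top pixels, from (181.3,184.5) to (203.8,237.8), and in the scene view from (181.3,219.5) to (229.5,266). The empty clips sit symmetrically on each side of it. The cap is at the lower end, at (204,236) in the top view.

```bash
cat > h.py <<'E'
import numpy as np, cv2
from workcell import telemetry, viewer
def cam(n):
    c=viewer.get_calibration(n); R=cv2.Rodrigues(np.array(c["rvec"],float))[0]; t=np.array(c["tvec"],float).ravel()
    K=np.array([[c["fx"],0,c["cx"]],[0,c["fy"],c["cy"]],[0,0,1]]); return K,R,t
def ray(n,p):
    K,R,t=cam(n); return -R.T@t, R.T@np.linalg.solve(K,[p[0],p[1],1])
def onz(n,p,z):
    o,d=ray(n,p); return o+d*(z-o[2])/d[2]
def tri(p,q):
    P=[cam(n)[0]@np.c_[cam(n)[1],cam(n)[2]] for n in("top","scene")]
    X=cv2.triangulatePoints(P[0],P[1],np.array(p,float).reshape(2,1),np.array(q,float).reshape(2,1)).ravel(); return X[:3]/X[3]
def proj(n,X):
    K,R,t=cam(n); p=K@(R@np.array(X)+t); return p[:2]/p[2]
E
python3 - <<'E'
from h import *
np.set_printoptions(precision=1,suppress=True)
f=lambda x,y:(130+x/6,162+y/6)
U,L=f(308,135),f(443,455)
u,l=onz("top",U,130),onz("top",L,60)
print("fixed",u,l,"mid",(u+l)/2,"len",np.linalg.norm(u-l),"yaw",np.degrees(np.arctan2(*(u-l)[1::-1])))
print("tri",tri(U,(181.25,219.5)),tri(L,(229.5,266)))
a=np.arctan2(*(u-l)[1::-1])
for nm,lo,up in(("left",(235,465),(150,267)),("right",(598,328),(521,135))):
    zl,zu=95-20+12*.866,95+20+12*.866
    pl,pu=onz("top",f(*lo),zl),onz("top",f(*up),zu); d=pu-pl
    print(nm,(pl+pu)/2-12*np.array([-.5*np.cos(a),-.5*np.sin(a),.866]),"yaw",np.degrees(np.arctan2(d[1],d[0])),np.linalg.norm(d))
for n in("top","scene"):
    im=cv2.imread(f"pics/{n}0.png"); hsv=cv2.cvtColor(im,cv2.COLOR_BGR2HSV).astype(int)
    b,g,r=[im[...,i].astype(int) for i in range(3)]
    m=(((b-r)>-8)|(im.max(2)<60)).astype(np.uint8)
    boxes=((295,190,322,258),(354,167,380,230)) if n=="top" else((290,215,346,252),(324,183,368,219))
    for x0,y0,x1,y1 in boxes:
        s=m[y0:y1,x0:x1]; k,lab,st,_=cv2.connectedComponentsWithStats(s)
        i=1+np.argmax(st[1:,4]); ys,xs=np.nonzero(lab==i); P=np.c_[xs+x0,ys+y0].astype(float)
        c=P.mean(0); w=np.linalg.svd(P-c,full_matrices=0)[2][0]; q=(P-c)@w; mid=c+w*(q.min()+q.max())/2
        e1,e2=c+w*(q.min()-.3),c+w*(q.max()+.3); A,B=onz(n,e1,9),onz(n,e2,9)
        dark=im[P[:,1].astype(int),P[:,0].astype(int)].max(1)<70
        print(n,st[i,4],"ends",e1,e2,A,B,"mid",(A+B)/2,"len",np.linalg.norm(A-B),"cap",onz(n,P[dark].mean(0),9),"width px",np.std((P-c)@[-w[1],w[0]])*12**.5, "yaw",np.degrees(np.arctan((A-B)[1]/(A-B)[0])))
E
```

```text
fixed [507.  322.9 130. ] [400.8 280.7  60. ] mid [453.9 301.8  95. ] len 134.00067200860167 yaw 21.66665437438671
tri [507.  322.8 128.8] [400.9 280.8  65.3]
left [431.7 366.6  95. ] yaw 20.501635941608455 80.85202636481239
right [483.8 237.2  95. ] yaw 22.501875198083575 79.23032153800158
top 318 ends [304.7 196.6] [311.5 252.4] [510.7  49.8   9. ] [376.5  32.5   9. ] mid [443.6  41.1   9. ] len 135.36439461851154 cap [398.   34.8   9. ] width px 5.783746667686926 yaw 7.344105998026512
top 325 ends [369.2 171.7] [361.3 226.3] [ 576.8 -108.5    9. ] [441.2 -86.7   9. ] mid [509.  -97.6   9. ] len 137.35642509210768 cap [464.4 -91.4   9. ] width px 6.061550077611771 yaw -9.124716332394497
scene 350 ends [295.3 219.6] [340.9 247.7] [517.4  48.9   9. ] [373.1  31.1   9. ] mid [445.3  40.    9. ] len 145.47661852626308 cap [397.1  33.8   9. ] width px 6.6900492964563885 yaw 7.035087546779659
scene 259 ends [330.1 187.4] [361.  215.5] [ 583.8 -112.4    9. ] [438.1 -87.5   9. ] mid [510.9 -99.9   9. ] len 147.76609672817978 cap [463.6 -92.1   9. ] width px 6.33304267109503 yaw -9.672318773774826
```

Rack check: the fixed marker's midpoint and the clips agree, with the bays 139.5 mm apart against 140 expected and yaw at about 21.9°. Marker B is at (510,-99) with yaw -9.4°, and A is at (444.5,40.6) with yaw 7.2°. Both caps face the robot. I'll go for B using the half-turned grasp, because of joint 6's range.

```bash
cat >> h.py <<'E'
from scipy.spatial.transform import Rotation as Rot
np.set_printoptions(precision=4,suppress=True)
def down(yaw,tilt=0):  # tool x points to cap (yaw of barrel +180), tool z down, tilted by slope
    y,t=np.radians([yaw,tilt]); c,s=np.cos(y),np.sin(y)
    x=-np.array([np.cos(t)*c,np.cos(t)*s,np.sin(t)]); z=np.array([np.sin(t)*c,np.sin(t)*s,-np.cos(t)])
    return np.c_[x,np.cross(z,x),z]
def rel(p0,R0,p,R):
    print("dr",Rot.from_matrix(R0.T@R).as_rotvec()/np.radians(60),"slide",R0.T@(np.array(p)-p0)/500)
def now():
    s=telemetry.get_state(); print("t",round(s["clock"],2),"p",s["eef_pos"],"q",s["joint_positions"],"F",s["force"],"w",s["grip_width"]); return s["eef_pos"],s["eef_rot"]
MID=np.array([455.5,301.9,95]); YR=21.9; YD=np.array([-np.sin(np.radians(YR)),np.cos(np.radians(YR)),0])
BAY={"left":MID+70*YD,"right":MID-70*YD}
E
python3 - <<'E'
from h import *
p,R=now(); T=np.array([510,-98.7,120.])
for k in(1,2,3):
    q=np.array([172.4,-600,193])+(T-[172.4,-600,193])*k/3; Q=down(16+154.6*k/3-180); rel(p,R,q,Q); p,R=q,Q
E
```

```text
t 0.1 p [ 172.4397 -599.9391  193.2557] q [-1.3944  0.2771 -0.0277  1.268   0.      1.4674] F [-0.6549 -0.2757 -0.5818] w 85.45209428083226
dr [-0.0017 -0.0011 -0.8584] slide [ 0.3085 -0.2589  0.0498]
dr [ 0.      0.     -0.8589] slide [0.3948 0.0803 0.0487]
dr [ 0.      0.     -0.8589] slide [0.1828 0.3591 0.0487]
```

Call:
{"fn": "drive_tool", "kwargs": {"steps": [{"dr": [0,0,-0.18],"slide": [0.06,-0.05,0.01],"gripper": 0.1},{"dr": [0,0,-0.35],"slide": [0.12,-0.1,0.02],"gripper": 0.1},{"dr": [0,0,-0.52],"slide": [0.18,-0.15,0.03],"gripper": 0.1},{"dr": [0,0,-0.69],"slide": [0.24,-0.2,0.04],"gripper": 0.1},{"dr": [0,0,-0.86],"slide": [0.309,-0.259,0.05],"gripper": 0.1}]}}

```text
clock: 0.72
eef_pos: [285.7, -432.4, 168.7]
eef_rot: [[0.376, 0.927, -0.0], [0.927, -0.376, 0.001], [0.0, -0.0, -1.0]]
force: [0.1, -0.2, 0.6]
grip_width: 47.2
finger_force: 0.0
```

Call:
{"fn": "drive_tool", "kwargs": {"steps": [{"dr": [0,0,-0.18],"slide": [0.08,0.016,0.01],"gripper": 0.1},{"dr": [0,0,-0.35],"slide": [0.16,0.032,0.02],"gripper": 0.1},{"dr": [0,0,-0.52],"slide": [0.24,0.048,0.03],"gripper": 0.1},{"dr": [0,0,-0.69],"slide": [0.32,0.064,0.04],"gripper": 0.1},{"dr": [0,0,-0.86],"slide": [0.395,0.08,0.049],"gripper": 0.1}]}}

```text
clock: 1.35
eef_pos: [397.7, -264.6, 144.2]
eef_rot: [[-0.494, 0.87, -0.001], [0.87, 0.494, 0.001], [0.001, -0.0, -1.0]]
force: [-0.4, 0.1, 0.6]
grip_width: 47.0
finger_force: 0.0
```

Call:
{"fn": "drive_tool", "kwargs": {"steps": [{"dr": [0,0,-0.18],"slide": [0.037,0.072,0.01],"gripper": 0.1},{"dr": [0,0,-0.35],"slide": [0.073,0.144,0.02],"gripper": 0.1},{"dr": [0,0,-0.52],"slide": [0.11,0.216,0.03],"gripper": 0.1},{"dr": [0,0,-0.69],"slide": [0.146,0.288,0.04],"gripper": 0.1},{"dr": [0,0,-0.859],"slide": [0.183,0.359,0.049],"gripper": 0.1},{"dr": [0,0,-0.859],"slide": [0.183,0.359,0.049],"gripper": 0.1},{"dr": [0,0,-0.859],"slide": [0.183,0.359,0.049],"gripper": 0.1}]}}

```text
clock: 2.22
eef_pos: [508.8, -98.7, 120.0]
eef_rot: [[-0.987, 0.161, -0.001], [0.161, 0.987, -0.0], [0.001, -0.0, -1.0]]
force: [0.6, -0.5, -0.6]
grip_width: 47.3
finger_force: 0.0
```

```bash
python3 - <<'E'
from h import *
p,R=now(); print(R); rel(p,R,[510,-98.7,60],down(-9.4)); rel(p,R,[510,-98.7,5],down(-9.4))
E
```

```text
t 2.23 p [508.8096 -98.7148 119.9594] q [-0.3161  0.142  -0.3573  1.0725 -0.0005 -0.1541] F [ 0.6323 -0.5496 -0.5619] w 47.32151465534649
[[-0.9869  0.1612 -0.0012]
 [ 0.1612  0.9869 -0.0001]
 [ 0.0011 -0.0003 -1.    ]]
dr [-0.0003 -0.0011  0.002 ] slide [-0.0025  0.0005  0.1199]
dr [-0.0003 -0.0011  0.002 ] slide [-0.0026  0.0005  0.2299]
```

Call:
{"fn": "drive_tool", "kwargs": {"steps": [{"dr": [0,0,0],"slide": [-0.002,0,0.1],"gripper": 0.1},{"dr": [0,0,0],"slide": [-0.002,0,0.19],"gripper": 0.1},{"dr": [0,0,0],"slide": [-0.002,0,0.22],"gripper": 0.1},{"dr": [0,0,0],"slide": [-0.002,0,0.237],"gripper": 0.1},{"dr": [0,0,0],"slide": [-0.002,0,0.237],"gripper": -0.3},{"dr": [0,0,0],"slide": [-0.002,0,0.237],"gripper": -1},{"dr": [0,0,0],"slide": [-0.002,0,0.237],"gripper": -1},{"dr": [0,0,0],"slide": [-0.002,0,0.237],"gripper": -1}]}}

```text
clock: 3.22
eef_pos: [511.0, -98.9, 2.5]
eef_rot: [[-0.987, 0.16, 0.001], [0.16, 0.987, -0.0], [-0.001, -0.0, -1.0]]
force: [-1.0, -0.3, -0.7]
grip_width: -0.3
finger_force: 0.0
```

The gripper shut with nothing in it, so I'll look.

```bash
python3 - <<'E'
from h import *
a=viewer.camera("top"); b=viewer.camera("scene")
v=np.hstack([cv2.resize(a[140:260,290:420],(400,370),interpolation=cv2.INTER_CUBIC),cv2.resize(b[160:280,270:400],(400,370),interpolation=cv2.INTER_CUBIC)])
cv2.imwrite("pics/m1.png",v); now()
E
```

```text
t 3.33 p [510.6915 -98.8305   2.1659] q [-0.3155  0.2744 -0.4791  0.8166 -0.     -0.1545] F [0.0196 0.1212 0.0008] w -0.017017689714591912
```

View pics/m1.png

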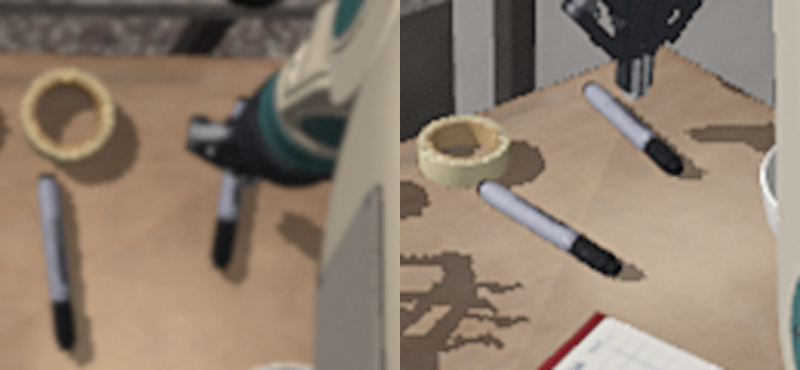

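The marker is untouched. The shut fingertips show at about (357,184) in the top view and (345,189) in the scene view, which doesn't match the reported TCP. I'll triangulate them.

```bash
python3 - <<'E'
from h import *
p,R=now()
print("tcp projects", proj("top",p),proj("scene",p))
print("tri tip", tri((356,184),(345.4,189.5)))
for n in("top","scene"):
    im=viewer.camera(n); cv2.imwrite(f"pics/raw_{n}1.png",im)
    print(n,[np.round(proj(n,p-R[:,2]*k),0) for k in(0,50,100,150)])
E
```

```text
t 3.33 p [510.6915 -98.8305   2.1659] q [-0.3155  0.2744 -0.4791  0.8166 -0.     -0.1545] F [0.0196 0.1212 0.0008] w -0.017017689714591912
tcp projects [365.0962 198.5507] [344.3429 203.1582]
tri tip [523.747  -84.9996  42.0988]
top [array([365., 199.]), array([370., 195.]), array([376., 190.]), array([382., 185.])]
scene [array([344., 203.]), array([345., 186.]), array([346., 168.]), array([348., 149.])]
```

```bash
python3 - <<'E'
from h import *
a=cv2.imread("pics/raw_top1.png"); b=cv2.imread("pics/raw_scene1.png")
v=np.hstack([cv2.resize(a[150:230,335:415],(400,400),interpolation=cv2.INTER_CUBIC),cv2.resize(b[120:230,290:400],(400,400),interpolation=cv2.INTER_CUBIC)])
cv2.imwrite("pics/m2.png",v)
E
```

```text
(no output)
```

View pics/m2.png

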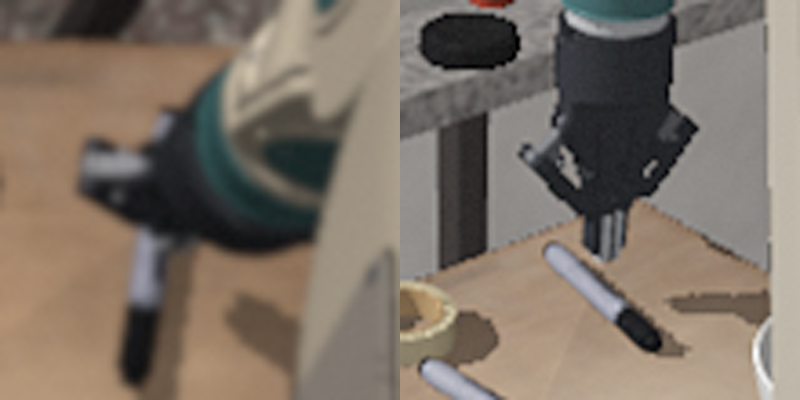

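```bash
python3 - <<'E'
from h import *
p,R=now()
print("left knuckle",tri((353,183),(324.4,161)))
for z in (0,20,30,40,50): print(z,"tip ray scene",onz("scene",(346.7,191.5),z))
print("shadow tip top",onz("top",(381,210),0),"scene",onz("scene",(364,203),0))
# rack top rear corner vs its shadow: light direction from fixed marker shadow is in pics; marker axis shadow check
for q in ((364,203),(381,203)): print(onz("scene",q,0))
E
```

```text
t 3.42 p [510.4815 -98.7751   1.9034] q [-0.3155  0.2747 -0.4794  0.8165  0.     -0.1545] F [-0.1529  0.3923  0.4193] w -0.2174544721692416
left knuckle [519.0199 -39.7219 136.5433]
0 tip ray scene [ 552.6716 -143.7459    0.    ]
20 tip ray scene [ 528.4337 -121.0647   20.    ]
30 tip ray scene [ 516.3147 -109.7242   30.    ]
40 tip ray scene [504.1958 -98.3836  40.    ]
50 tip ray scene [492.0768 -87.043   50.    ]
shadow tip top [ 483.5397 -137.7236    0.    ] scene [ 484.1574 -141.4927    0.    ]
[ 484.1574 -141.4927    0.    ]
[ 458.6703 -175.8506    0.    ]
```

Two cues, the tip ray and the detached shadow, put the shut tips about 38 mm above the table while telemetry reads z=2. So the reported TCP sits well ahead of the tips. I'll open, go down in stages and watch the force.

Call:
{"fn": "drive_tool", "kwargs": {"steps": [{"dr": [0,0,0],"slide": [0,0,0],"gripper": 0.1},{"dr": [0,0,0],"slide": [0,0,0],"gripper": 0.1},{"dr": [0,0,0],"slide": [0,0,0],"gripper": 0.1},{"dr": [0,0,0],"slide": [0,0,0.03],"gripper": 0.1},{"dr": [0,0,0],"slide": [0,0,0.05],"gripper": 0.1},{"dr": [0,0,0],"slide": [0,0,0.056],"gripper": 0.1},{"dr": [0,0,0],"slide": [0,0,0.056],"gripper": 0.1}]}}

```text
clock: 4.3
eef_pos: [509.9, -98.6, -26.8]
eef_rot: [[-0.987, 0.16, -0.001], [0.16, 0.987, 0.0], [0.001, 0.0, -1.0]]
force: [0.4, 0.3, 0.2]
grip_width: 47.2
finger_force: 0.0
```

Call:
{"fn": "drive_tool", "kwargs": {"steps": [{"dr": [0,0,0],"slide": [0,0,0.005],"gripper": 0.1},{"dr": [0,0,0],"slide": [0,0,0.01],"gripper": 0.1},{"dr": [0,0,0],"slide": [0,0,0.01],"gripper": 0.1}]}}

```text
clock: 4.68
eef_pos: [510.3, -98.8, -31.3]
eef_rot: [[-0.987, 0.16, -0.0], [0.16, 0.987, 0.0], [0.0, 0.0, -1.0]]
force: [0.2, -0.1, 0.2]
grip_width: 46.9
finger_force: 0.0
```

Call:
{"fn": "drive_tool", "kwargs": {"steps": [{"dr": [0,0,0],"slide": [0,0,0],"gripper": -0.5},{"dr": [0,0,0],"slide": [0,0,0],"gripper": -1},{"dr": [0,0,0],"slide": [0,0,0],"gripper": -1},{"dr": [0,0,0],"slide": [0,0,0],"gripper": -1}]}}

```text
clock: 5.18
eef_pos: [510.7, -98.9, -30.8]
eef_rot: [[-0.987, 0.16, 0.001], [0.16, 0.987, -0.0], [-0.001, -0.0, -1.0]]
force: [-0.6, -0.5, 4.4]
grip_width: 14.8
finger_force: 58.9
```

The width of 14.8 is under 17.2, so the pads have caught the barrel above its axis. I'll open, go lower and grip again.

Call:
{"fn": "drive_tool", "kwargs": {"steps": [{"dr": [0,0,0],"slide": [0,0,0],"gripper": 0.1},{"dr": [0,0,0],"slide": [0,0,0],"gripper": 0.1},{"dr": [0,0,0],"slide": [0,0,0.007],"gripper": 0.1},{"dr": [0,0,0],"slide": [0,0,0.012],"gripper": 0.1},{"dr": [0,0,0],"slide": [0,0,0.012],"gripper": 0.1}]}}

```text
clock: 5.8
eef_pos: [510.0, -98.7, -37.7]
eef_rot: [[-0.987, 0.16, -0.001], [0.16, 0.987, 0.0], [0.001, 0.0, -1.0]]
force: [0.4, 0.3, 0.8]
grip_width: 47.2
finger_force: 0.0
```

Call:
{"fn": "drive_tool", "kwargs": {"steps": [{"dr": [0,0,0],"slide": [0,0,0.004],"gripper": 0.1},{"dr": [0,0,0],"slide": [0,0,0.004],"gripper": -0.5},{"dr": [0,0,0],"slide": [0,0,0.004],"gripper": -1},{"dr": [0,0,0],"slide": [0,0,0.004],"gripper": -1},{"dr": [0,0,0],"slide": [0,0,0.004],"gripper": -1}]}}

```text
clock: 6.42
eef_pos: [513.4, -99.6, -36.6]
eef_rot: [[-0.987, 0.16, 0.005], [0.16, 0.987, -0.001], [-0.005, -0.0, -1.0]]
force: [-1.3, 0.6, 13.5]
grip_width: 15.1
finger_force: 60.6
```

Contact force at z=-36.6 means the tips reached the table, so the actual tip is about 37 mm behind the reported TCP. The barrel is held (a 15 mm reading at 60 N). I'll lift it and work out the hover over the right bay.

Call:
{"fn": "drive_tool", "kwargs": {"steps": [{"dr": [0,0,0],"slide": [0,0,-0.02],"gripper": -1},{"dr": [0,0,0],"slide": [0,0,-0.1],"gripper": -1},{"dr": [0,0,0],"slide": [0,0,-0.2],"gripper": -1},{"dr": [0,0,0],"slide": [0,0,-0.3],"gripper": -1},{"dr": [0,0,0],"slide": [0,0,-0.38],"gripper": -1},{"dr": [0,0,0],"slide": [0,0,-0.38],"gripper": -1}]}}

```text
clock: 7.18
eef_pos: [513.4, -99.8, 154.9]
eef_rot: [[-0.987, 0.16, 0.008], [0.16, 0.987, -0.003], [-0.008, -0.001, -1.0]]
force: [0.0, 0.2, -0.7]
grip_width: 14.8
finger_force: 58.5
```

```bash
cat >> h.py <<'E'
OFF=45.2
def hover(bay,h,dx=0,dy=0,off=OFF):
    R=down(YR,30); return BAY[bay]-dx*R[:,0]+dy*YD-(h-off)*R[:,2], R
E
python3 - <<'E'
from h import *
p,R=now(); print(R[:,2]); q,Q=hover("right",60); print(q); rel(p,R,q,Q)
E
```

```text
t 7.17 p [513.3938 -99.751  154.9096] q [-0.3155  0.1154 -0.3097  1.1377 -0.     -0.1545] F [ 0.0356  0.1917 -0.7476] w 14.829262435506115
[ 0.0076 -0.0025 -1.    ]
[474.7432 234.1914 107.8172]
dr [-0.1389 -0.4805 -0.5057] slide [0.1841 0.647  0.0919]
```

Call:
{"fn": "drive_tool", "kwargs": {"steps": [{"dr": [-0.02,-0.07,-0.08],"slide": [0.03,0.1,0],"gripper": -1},{"dr": [-0.04,-0.15,-0.16],"slide": [0.06,0.2,0],"gripper": -1},{"dr": [-0.065,-0.23,-0.24],"slide": [0.09,0.3,0],"gripper": -1},{"dr": [-0.09,-0.31,-0.33],"slide": [0.12,0.4,0],"gripper": -1},{"dr": [-0.11,-0.4,-0.42],"slide": [0.15,0.5,0],"gripper": -1},{"dr": [-0.139,-0.48,-0.506],"slide": [0.17,0.6,0.02],"gripper": -1},{"dr": [-0.139,-0.48,-0.506],"slide": [0.184,0.647,0.06],"gripper": -1},{"dr": [-0.139,-0.48,-0.506],"slide": [0.184,0.647,0.092],"gripper": -1},{"dr": [-0.139,-0.48,-0.506],"slide": [0.184,0.647,0.092],"gripper": -1},{"dr": [-0.139,-0.48,-0.506],"slide": [0.184,0.647,0.092],"gripper": -1}]}}

```text
clock: 8.43
eef_pos: [471.3, 235.0, 104.5]
eef_rot: [[-0.808, -0.373, 0.456], [-0.322, 0.928, 0.188], [-0.494, 0.005, -0.87]]
force: [0.8, -0.2, -0.5]
grip_width: 14.6
finger_force: 58.6
```

```bash
python3 - <<'E'
from h import *
p,R=now(); q,Q=hover("right",60); rel(p,R,q,Q); m=p-OFF*R[:,2]
for n in("top","scene"):
    im=viewer.camera(n); cv2.imwrite(f"pics/raw_{n}2.png",im)
    print(n,"expected cap end,mid,other end",[np.round(proj(n,m+R[:,0]*k),1) for k in(70,30,0,-70)])
a=cv2.imread("pics/raw_top2.png"); b=cv2.imread("pics/raw_scene2.png")
v=np.hstack([cv2.resize(a[140:260,160:290],(400,370),interpolation=cv2.INTER_CUBIC),cv2.resize(b[150:270,190:320],(400,370),interpolation=cv2.INTER_CUBIC)])
cv2.imwrite("pics/m3.png",v)
E
```

```text
t 8.43 p [471.3226 234.9534 104.5396] q [ 0.3164 -0.1547 -0.8232  0.3871  0.0371 -0.0545] F [ 0.7727 -0.193  -0.4535] w 14.596203351291853
dr [ 0.0043 -0.007  -0.0027] slide [-0.0083 -0.0039 -0.0029]
top expected cap end,mid,other end [array([236.1, 239.6]), array([229.8, 223.2]), array([224.9, 210.6]), array([213. , 179.9])]
scene expected cap end,mid,other end [array([265.7, 234.2]), array([250.4, 219.9]), array([239. , 209.4]), array([213. , 185.3])]
```

View pics/m3.png

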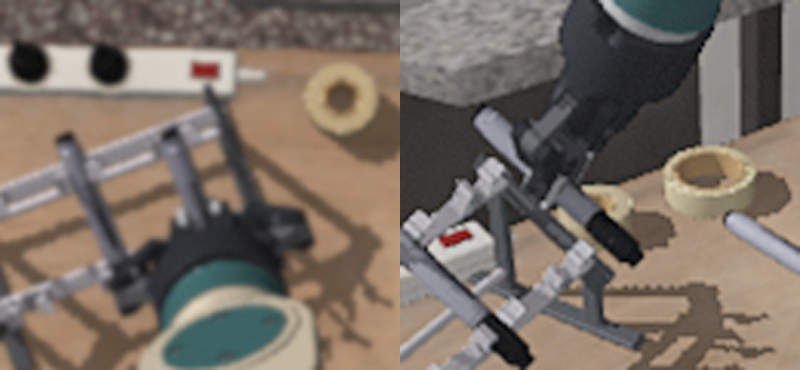

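The marker is held at the right tilt. In the scene view the cap end is at (264,235) against (266,234) predicted. In the top view the upper end is at (215,182) against (213,180). I'll refine the sideways offset from the barrel centrelines.

```bash
python3 - <<'E'
from h import *
s=telemetry.get_state(); p,R=s["eef_pos"],s["eef_rot"]; m=p-OFF*R[:,2]
Rb=down(YR,30); bx,bz=-Rb[:,0],-Rb[:,2]; B=np.c_[bx,YD,bz]
def center(n,im,X,half):  # centre of barrel across its image direction at axis point X (profile, b-r colour)
    c=proj(n,X); d=proj(n,X+bx*5)-proj(n,X-bx*5); d/=np.linalg.norm(d); w=np.array([-d[1],d[0]])
    t=np.arange(-half,half+.01,.25); acc=0
    for k in(-1.5,-.75,0,.75,1.5):
        q=(c+d*k+t[:,None]*w).astype(np.float32); 
        v=cv2.remap(im,q[:,0].reshape(1,-1),q[:,1].reshape(1,-1),cv2.INTER_LINEAR)[0].astype(float); acc=acc+(v[:,0]-v[:,2])
    return c,w,t,acc/5
top=cv2.imread("pics/raw_top2.png"); t0=cv2.imread("pics/top0.png"); sc=cv2.imread("pics/raw_scene2.png")
fix=MID
for nm,n,im,X in(("held top","top",top,m+bx*55),("held top","top",top,m+bx*45),("fix top","top",t0,MID+bx*58),("fix top","top",t0,MID+bx*15),("fix top","top",t0,MID-bx*15),("held scene cap","scene",sc,m-bx*50),("fix scene","scene",sc,MID)):
    c,w,t,a=center(n,im,X,9)
    e=np.abs(proj(n,X+YD*5)-proj(n,X-YD*5)); ppm=(proj(n,X+YD*5)-proj(n,X-YD*5))@w/10
    print(nm,np.round(c,1),"px/mm y",round(ppm,3)); print(np.round(a[::2]).astype(int))
E
```

```text
held top [215.5 186.2] px/mm y -0.498
[-7 -7 -7 -6 -5 -4 -3 -1  0  2  4  5  7  8  9 10 10 10  9  9  8  8  7  6
  5  3  2  1  0  0  0  0  0  0 -2 -3 -5]
held top [217.2 190.6] px/mm y -0.495
[-41 -42 -41 -42 -42 -43 -42 -39 -35 -27 -18  -7   1   7  10  11  11  11
  10   9   9   8   7   5   1  -5 -15 -23 -32 -38 -42 -44 -45 -44 -44 -43
 -44]
fix top [182.8 187.4] px/mm y -0.472
[-57 -57 -57 -57 -57 -55 -51 -44 -33 -19  -7   3   8  11  10  10   9   8
   8   7   3  -3 -13 -24 -36 -44 -51 -55 -57 -57 -56 -56 -55 -55 -54 -53
 -53]
fix top [190.3 205.1] px/mm y -0.464
[-60 -60 -61 -61 -61 -59 -56 -50 -40 -28 -15  -4   3   6   7   5   5   4
   4   3   3   1  -4 -12 -23 -33 -42 -50 -53 -55 -57 -58 -58 -58 -58 -58
 -57]
fix top [195.4 217.2] px/mm y -0.458
[-56 -58 -58 -59 -60 -60 -58 -54 -46 -34 -22  -9   1   6   8   8   7   6
   5   4   3   1  -4 -12 -23 -34 -43 -50 -54 -56 -56 -56 -56 -56 -56 -57
 -57]
held scene cap [257.7 226.4] px/mm y -0.41
[  4   5   3  -3 -13 -23 -31 -36 -36 -31 -22 -10   0   4   4   3   3   4
   5   4   4   3   1   3   3   4   3  -4 -15 -26 -32 -32 -32 -31 -30 -31
 -31]
fix scene [205.  242.9] px/mm y -0.451
[-34 -33 -33 -33 -33 -33 -34 -31 -19  -5   6  12  13  13  12  12  11  11
  11  11  11  10  10   9   8   6   1  -3  -5  -5  -5  -5  -5  -5  -5  -6
  -6]
```

The held barrel matches the model to 0.1 px. The fixed barrel sits about 1.3 mm towards +y with yaw about 22.4°, so I'll correct the rack frame and move to 25 mm above home.

```bash
cat >> h.py <<'E'
MID=MID+1.3*YD; YR=22.4; YD=np.array([-np.sin(np.radians(YR)),np.cos(np.radians(YR)),0])
BAY={"left":MID+70*YD,"right":MID-70*YD}
E
python3 - <<'E'
from h import *
p,R=now(); q,Q=hover("right",25); rel(p,R,q,Q)
E
```

```text
t 8.53 p [472.2603 235.0701 105.6036] q [ 0.316  -0.1553 -0.8221  0.387   0.0371 -0.0545] F [-0.6333 -0.382   0.43  ] w 14.877545392369633
dr [-0.     -0.0051 -0.0102] slide [-0.0071 -0.001   0.0687]
```

Call:
{"fn": "drive_tool", "kwargs": {"steps": [{"dr": [0,-0.005,-0.01],"slide": [-0.007,-0.001,0.03],"gripper": -1},{"dr": [0,-0.005,-0.01],"slide": [-0.007,-0.001,0.069],"gripper": -1},{"dr": [0,-0.005,-0.01],"slide": [-0.007,-0.001,0.069],"gripper": -1},{"dr": [0,-0.005,-0.01],"slide": [-0.007,-0.001,0.069],"gripper": -1}]}}

```text
clock: 9.02
eef_pos: [490.6, 242.3, 77.3]
eef_rot: [[-0.801, -0.381, 0.462], [-0.33, 0.924, 0.19], [-0.499, 0.0, -0.866]]
force: [-0.5, -0.3, -0.3]
grip_width: 14.6
finger_force: 58.6
```

```bash
python3 - <<'E'
from h import *
p,R=now(); q,Q=hover("right",8); rel(p,R,q,Q);q,Q=hover("right",0); rel(p,R,q,Q)
E
```

```text
t 9.03 p [490.6205 242.2771  77.2754] q [ 0.3186 -0.0705 -0.8281  0.2913  0.0363 -0.0628] F [-0.5237 -0.3345 -0.2642] w 14.63124696106409
dr [ 0.0001 -0.0006  0.0001] slide [-0.0009 -0.0004  0.034 ]
dr [ 0.0001 -0.0006  0.0001] slide [-0.0009 -0.0004  0.05  ]
```

Call:
{"fn": "drive_tool", "kwargs": {"steps": [{"dr": [0,0,0],"slide": [0,0,0.01],"gripper": -1},{"dr": [0,0,0],"slide": [0,0,0.02],"gripper": -1},{"dr": [0,0,0],"slide": [0,0,0.028],"gripper": -1}]}}

```text
clock: 9.4
eef_pos: [497.3, 245.3, 65.0]
eef_rot: [[-0.8, -0.382, 0.462], [-0.331, 0.924, 0.191], [-0.5, -0.0, -0.866]]
force: [-2.9, -1.2, 6.1]
grip_width: 15.0
finger_force: 59.3
```

Call:
{"fn": "drive_tool", "kwargs": {"steps": [{"dr": [0,0,0],"slide": [0,0,0.006],"gripper": -1},{"dr": [0,0,0],"slide": [0,0,0.012],"gripper": -1},{"dr": [0,0,0],"slide": [0,0,0.012],"gripper": -1}]}}

```text
clock: 9.78
eef_pos: [499.8, 246.4, 59.0]
eef_rot: [[-0.801, -0.382, 0.461], [-0.331, 0.924, 0.191], [-0.499, 0.0, -0.867]]
force: [3.1, 0.2, -2.0]
grip_width: 14.8
finger_force: 58.6
```

Call:
{"fn": "drive_tool", "kwargs": {"steps": [{"dr": [0,0,0],"slide": [0,0,0.005],"gripper": -1},{"dr": [0,0,0],"slide": [0,0,0.01],"gripper": -1},{"dr": [0,0,0],"slide": [0,0,0.01],"gripper": -1}]}}

```text
clock: 10.15
eef_pos: [501.2, 246.9, 55.0]
eef_rot: [[-0.801, -0.382, 0.461], [-0.331, 0.924, 0.19], [-0.498, -0.0, -0.867]]
force: [-5.7, -3.1, 8.2]
grip_width: 14.9
finger_force: 59.8
```

```bash
python3 - <<'E'
from h import *
p,R=now(); F=telemetry.get_state()["force"]; print("F tool",R.T@F); q,Q=hover("right",0); rel(p,R,q,Q)
E
```

```text
t 10.15 p [501.2277 246.9417  55.0113] q [ 0.3215 -0.0076 -0.8309  0.227   0.0348 -0.0607] F [-5.7468 -3.1009  8.1675] w 14.94010086043262
F tool [  1.5627  -0.6743 -10.3176]
dr [ 0.0002 -0.002   0.0005] slide [-0.0031 -0.0009 -0.0002]
```

The force profile shows the snap-through: it pushed back, then pulled in, and now there is 10 N on the saddles at h≈0. I'll release and back out.

Call:
{"fn": "drive_tool", "kwargs": {"steps": [{"dr": [0,0,0],"slide": [0,0,0.002],"gripper": -1},{"dr": [0,0,0],"slide": [0,0,-0.002],"gripper": -0.1},{"dr": [0,0,0],"slide": [0,0,-0.002],"gripper": -0.1},{"dr": [0,0,0],"slide": [0,0,-0.002],"gripper": -0.1}]}}

```text
clock: 10.65
eef_pos: [501.1, 247.0, 55.4]
eef_rot: [[-0.801, -0.382, 0.461], [-0.331, 0.924, 0.19], [-0.498, 0.0, -0.867]]
force: [-0.6, -0.2, -0.0]
grip_width: 38.4
finger_force: 0.0
```

Call:
{"fn": "drive_tool", "kwargs": {"steps": [{"dr": [0,0,0],"slide": [0,0,-0.03],"gripper": -0.1},{"dr": [0,0,0],"slide": [0,0,-0.1],"gripper": -0.1},{"dr": [0,0,0],"slide": [0,0,-0.2],"gripper": -0.1},{"dr": [0,0,0],"slide": [0,0,-0.3],"gripper": -0.1},{"dr": [0,0,0],"slide": [0,0,-0.3],"gripper": -0.1}]}}

```text
clock: 11.28
eef_pos: [434.2, 219.1, 190.9]
eef_rot: [[-0.797, -0.382, 0.468], [-0.329, 0.924, 0.193], [-0.507, -0.001, -0.862]]
force: [0.3, 0.6, -1.0]
grip_width: 38.1
finger_force: 0.0
```

```bash
python3 - <<'E'
from h import *
p,R=now(); q=np.array([446,40.6,110]); Q=down(7.2); rel(p,R,q,Q)
for n in("top","scene"):
    im=viewer.camera(n); cv2.imwrite(f"pics/raw_{n}3.png",im)
a=cv2.imread("pics/raw_top3.png"); b=cv2.imread("pics/raw_scene3.png")
v=np.hstack([cv2.resize(a[150:260,150:260],(400,400),interpolation=cv2.INTER_CUBIC),cv2.resize(b[180:290,180:290],(400,400),interpolation=cv2.INTER_CUBIC)])
cv2.imwrite("pics/m4.png",v)
E
```

```text
t 11.28 p [434.1776 219.0874 190.8977] q [ 0.3046 -0.3601 -0.7669  0.6345  0.0435 -0.0753] F [ 0.2737  0.567  -1.0474] w 38.12608942302768
dr [0.0669 0.5043 0.248 ] slide [ 0.1807 -0.3389  0.0817]
```

View pics/m4.png

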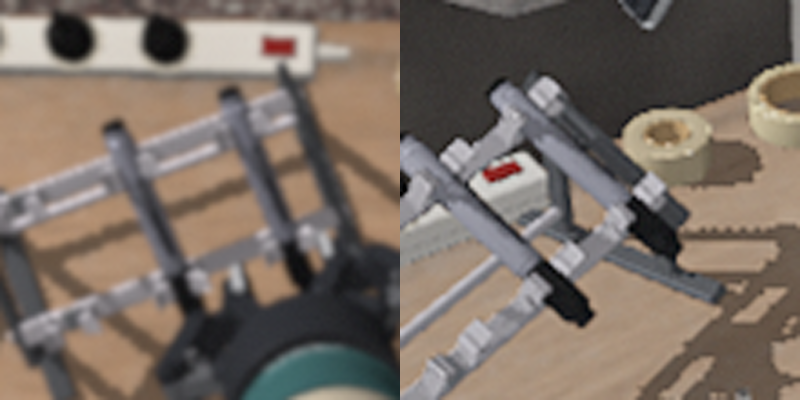

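The first marker is seated parallel to the fixed one, cap down, with the clips closed round it. Now for marker A.

Call:
{"fn": "drive_tool", "kwargs": {"steps": [{"dr": [0.01,0.08,0.04],"slide": [0.03,-0.06,0],"gripper": 0.1},{"dr": [0.02,0.17,0.08],"slide": [0.06,-0.12,0],"gripper": 0.1},{"dr": [0.03,0.25,0.12],"slide": [0.09,-0.18,0.02],"gripper": 0.1},{"dr": [0.045,0.34,0.17],"slide": [0.12,-0.24,0.04],"gripper": 0.1},{"dr": [0.06,0.42,0.21],"slide": [0.15,-0.3,0.06],"gripper": 0.1},{"dr": [0.067,0.504,0.248],"slide": [0.181,-0.339,0.082],"gripper": 0.1},{"dr": [0.067,0.504,0.248],"slide": [0.181,-0.339,0.082],"gripper": 0.1},{"dr": [0.067,0.504,0.248],"slide": [0.181,-0.339,0.082],"gripper": 0.1},{"dr": [0.067,0.504,0.248],"slide": [0.181,-0.339,0.082],"gripper": 0.1}]}}

```text
clock: 12.5
eef_pos: [442.5, 40.3, 105.0]
eef_rot: [[-0.992, -0.126, -0.008], [-0.126, 0.992, -0.002], [0.008, -0.001, -1.0]]
force: [-0.9, -0.2, -0.0]
grip_width: 46.8
finger_force: 0.0
```

```bash
python3 - <<'E'
from h import *
p,R=now(); rel(p,R,[445,40.6,-35.5],down(7.2))
E
```

```text
t 12.5 p [442.5295  40.2511 105.043 ] q [-0.0528  0.0307 -0.5154  1.0325 -0.0029 -0.1795] F [-0.9464 -0.1711 -0.0179] w 46.82914763358438
dr [-0.0014 -0.0078  0.001 ] slide [-0.0073  0.0005  0.281 ]
```

Call:
{"fn": "drive_tool", "kwargs": {"steps": [{"dr": [-0.001,-0.008,0],"slide": [-0.007,0,0.1],"gripper": 0.1},{"dr": [-0.001,-0.008,0],"slide": [-0.007,0,0.2],"gripper": 0.1},{"dr": [-0.001,-0.008,0],"slide": [-0.007,0,0.25],"gripper": 0.1},{"dr": [-0.001,-0.008,0],"slide": [-0.007,0,0.27],"gripper": 0.1},{"dr": [-0.001,-0.008,0],"slide": [-0.007,0,0.279],"gripper": 0.1},{"dr": [-0.001,-0.008,0],"slide": [-0.007,0,0.279],"gripper": 0.1}]}}

```text
clock: 13.25
eef_pos: [446.7, 39.8, -33.5]
eef_rot: [[-0.992, -0.126, 0.002], [-0.126, 0.992, -0.001], [-0.002, -0.001, -1.0]]
force: [0.9, 0.9, 0.1]
grip_width: 46.8
finger_force: 0.0
```

Call:
{"fn": "drive_tool", "kwargs": {"steps": [{"dr": [0,0,0],"slide": [0,0,0],"gripper": -0.5},{"dr": [0,0,0],"slide": [0,0,0],"gripper": -1},{"dr": [0,0,0],"slide": [0,0,0],"gripper": -1},{"dr": [0,0,0],"slide": [0,0,0],"gripper": -1}]}}

```text
clock: 13.75
eef_pos: [446.7, 39.7, -33.4]
eef_rot: [[-0.992, -0.125, 0.002], [-0.125, 0.992, -0.001], [-0.002, -0.001, -1.0]]
force: [-1.0, -0.3, 5.6]
grip_width: 14.7
finger_force: 58.7
```

Call:
{"fn": "drive_tool", "kwargs": {"steps": [{"dr": [0,0,0],"slide": [0,0,-0.03],"gripper": -1},{"dr": [0,0,0],"slide": [0,0,-0.13],"gripper": -1},{"dr": [0,0,0],"slide": [0,0,-0.23],"gripper": -1},{"dr": [0,0,0],"slide": [0,0,-0.33],"gripper": -1},{"dr": [0,0,0],"slide": [0,0,-0.4],"gripper": -1},{"dr": [0,0,0],"slide": [0,0,-0.4],"gripper": -1}]}}

```text
clock: 14.5
eef_pos: [448.6, 39.7, 169.9]
eef_rot: [[-0.992, -0.125, 0.008], [-0.125, 0.992, -0.001], [-0.008, -0.002, -1.0]]
force: [-0.3, -0.7, -0.6]
grip_width: 15.0
finger_force: 58.9
```

```bash
python3 - <<'E'
from h import *
p,R=now(); q,Q=hover("left",60,off=42); print(q); rel(p,R,q,Q)
E
```

```text
t 14.5 p [448.6254  39.6541 169.8959] q [-0.055  -0.0273 -0.427   1.1626 -0.0007 -0.1807] F [-0.2509 -0.6558 -0.5698] w 14.987072124364364
[420.0193 364.3948 110.5885]
dr [-0.0694 -0.4895 -0.2466] slide [-0.0237  0.6518  0.1174]
```

Call:
{"fn": "drive_tool", "kwargs": {"steps": [{"dr": [-0.01,-0.08,-0.04],"slide": [-0.004,0.1,0],"gripper": -1},{"dr": [-0.02,-0.16,-0.08],"slide": [-0.008,0.2,0],"gripper": -1},{"dr": [-0.03,-0.24,-0.12],"slide": [-0.012,0.3,0],"gripper": -1},{"dr": [-0.045,-0.32,-0.16],"slide": [-0.016,0.4,0],"gripper": -1},{"dr": [-0.057,-0.41,-0.2],"slide": [-0.02,0.5,0],"gripper": -1},{"dr": [-0.069,-0.489,-0.247],"slide": [-0.024,0.6,0],"gripper": -1},{"dr": [-0.069,-0.489,-0.247],"slide": [-0.024,0.652,0.02],"gripper": -1},{"dr": [-0.069,-0.489,-0.247],"slide": [-0.024,0.652,0.117],"gripper": -1},{"dr": [-0.069,-0.489,-0.247],"slide": [-0.024,0.652,0.117],"gripper": -1},{"dr": [-0.069,-0.489,-0.247],"slide": [-0.024,0.652,0.117],"gripper": -1}]}}

```text
clock: 15.75
eef_pos: [416.7, 364.5, 107.1]
eef_rot: [[-0.805, -0.381, 0.455], [-0.33, 0.925, 0.19], [-0.493, 0.003, -0.87]]
force: [0.6, -0.1, 0.8]
grip_width: 14.7
finger_force: 58.9
```

```bash
python3 - <<'E'
from h import *
p,R=now(); q,Q=hover("left",25,off=42); rel(p,R,q,Q); m=p-42*R[:,2]
for n in("top","scene"):
    im=viewer.camera(n); cv2.imwrite(f"pics/raw_{n}4.png",im)
    print(n,"expected cap end,mid,other end",[np.round(proj(n,m+R[:,0]*k),1) for k in(70,0,-70)])
a=cv2.imread("pics/raw_top4.png"); b=cv2.imread("pics/raw_scene4.png")
v=np.hstack([cv2.resize(a[140:260,110:240],(400,370),interpolation=cv2.INTER_CUBIC),cv2.resize(b[170:290,120:250],(400,370),interpolation=cv2.INTER_CUBIC)])
cv2.imwrite("pics/m5.png",v)
E
```

```text
t 15.75 p [416.7047 364.4759 107.0572] q [ 0.6854 -0.0787 -0.7505  0.4017 -0.1409  0.2595] F [ 0.5958 -0.0854  0.7947] w 14.729995901339828
dr [ 0.0025 -0.008  -0.0015] slide [-0.0093 -0.0028  0.0668]
top expected cap end,mid,other end [array([173.7, 263.4]), array([160.2, 234.8]), array([146. , 204.5])]
scene expected cap end,mid,other end [array([216.5, 277.7]), array([186.7, 249.2]), array([157.6, 221.4])]
```

View pics/m5.png

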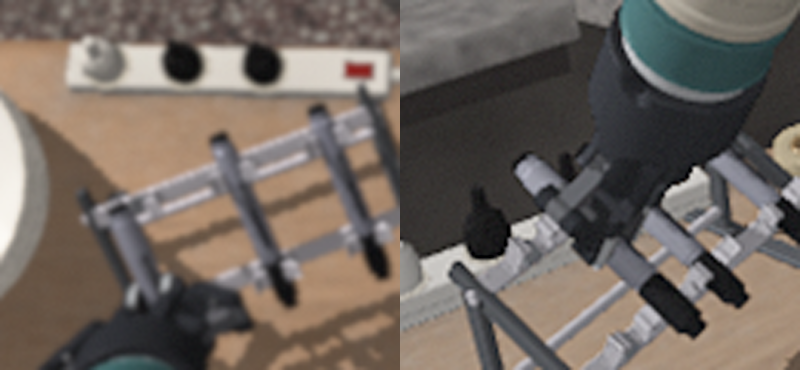

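The held marker again matches: upper end at (148,207) against (146,204.5) predicted, and cap end at (214,278) against (216.5,278). That is the same small along-barrel bias as with B. Going in.

Call:
{"fn": "drive_tool", "kwargs": {"steps": [{"dr": [0.002,-0.008,-0.001],"slide": [-0.009,-0.003,0.03],"gripper": -1},{"dr": [0.002,-0.008,-0.001],"slide": [-0.009,-0.003,0.067],"gripper": -1},{"dr": [0.002,-0.008,-0.001],"slide": [-0.009,-0.003,0.067],"gripper": -1},{"dr": [0.002,-0.008,-0.001],"slide": [-0.009,-0.003,0.067],"gripper": -1}]}}

```text
clock: 16.35
eef_pos: [436.8, 371.5, 81.4]
eef_rot: [[-0.8, -0.381, 0.463], [-0.329, 0.925, 0.192], [-0.502, 0.002, -0.865]]
force: [-0.5, 0.1, 0.0]
grip_width: 14.6
finger_force: 58.9
```

```bash
python3 - <<'E'
from h import *
p,R=now(); q,Q=hover("left",0,off=42); rel(p,R,q,Q)
im=viewer.camera("top"); bx=-R[:,0]
for X in (p-42*R[:,2]+bx*42,p-42*R[:,2]+bx*48):
    n="top"; c=proj(n,X); d=proj(n,X+bx*5)-c; d/=np.linalg.norm(d); w=np.array([-d[1],d[0]]); t=np.arange(-9,9.1,.5); a=0
    for k in(-1,0,1):
        u=(c+d*k+t[:,None]*w).astype(np.float32); v=cv2.remap(im,u[:,0].reshape(1,-1),u[:,1].reshape(1,-1),cv2.INTER_LINEAR)[0].astype(float); a=a+v[:,0]-v[:,2]
    print(np.round(a/3).astype(int))
E
```

```text
t 16.35 p [436.8363 371.5427  81.3609] q [ 0.6711 -0.0066 -0.7562  0.3123 -0.1381  0.2449] F [-0.5482  0.0521  0.0075] w 14.599367941882797
dr [ 0.0011  0.002  -0.001 ] slide [ 0.0025 -0.0005  0.0511]
[-1 -1 -1  0  0  1  0  1  2  3  6  8  9 10 10  9 10  9  9  8  8  7  7  6
  5  5  3  2  2  1  0  0  1  0  0 -1 -3]
[ 0  0  0  0  0  0  0  1  2  3  6  8  9 10 10 11 10 10  9  8  8  7  6  6
  5  5  4  3  2  1  1  0  0 -1 -1 -1 -1]
```

Call:
{"fn": "drive_tool", "kwargs": {"steps": [{"dr": [0.001,0.002,-0.001],"slide": [0.002,0,0.01],"gripper": -1},{"dr": [0.001,0.002,-0.001],"slide": [0.002,0,0.02],"gripper": -1},{"dr": [0.001,0.002,-0.001],"slide": [0.002,0,0.028],"gripper": -1}]}}

```text
clock: 16.77
eef_pos: [442.1, 373.9, 67.7]
eef_rot: [[-0.801, -0.382, 0.461], [-0.331, 0.924, 0.19], [-0.499, -0.0, -0.866]]
force: [-3.1, -1.0, 5.5]
grip_width: 14.5
finger_force: 59.5
```

Call:
{"fn": "drive_tool", "kwargs": {"steps": [{"dr": [0,0,0],"slide": [0,0,0.006],"gripper": -1},{"dr": [0,0,0],"slide": [0,0,0.012],"gripper": -1},{"dr": [0,0,0],"slide": [0,0,0.012],"gripper": -1}]}}

```text
clock: 17.15
eef_pos: [444.7, 374.8, 61.6]
eef_rot: [[-0.801, -0.381, 0.461], [-0.331, 0.924, 0.19], [-0.498, -0.0, -0.867]]
force: [3.1, 1.7, -2.3]
grip_width: 14.7
finger_force: 58.6
```

Call:
{"fn": "drive_tool", "kwargs": {"steps": [{"dr": [0,0,0],"slide": [0,0,0.005],"gripper": -1},{"dr": [0,0,0],"slide": [0,0,0.01],"gripper": -1},{"dr": [0,0,0],"slide": [0,0,0.01],"gripper": -1}]}}

```text
clock: 17.52
eef_pos: [446.1, 375.4, 58.1]
eef_rot: [[-0.801, -0.382, 0.46], [-0.332, 0.924, 0.189], [-0.498, -0.001, -0.867]]
force: [-7.4, -3.1, 9.6]
grip_width: 14.8
finger_force: 60.2
```

```bash
python3 - <<'E'
from h import *
p,R=now(); F=telemetry.get_state()["force"]; print("F tool",R.T@F); q,Q=hover("left",0,off=42); rel(p,R,q,Q)
E
```

```text
t 17.52 p [446.1491 375.3987  58.069 ] q [ 0.6648  0.0504 -0.7596  0.256  -0.1353  0.2378] F [-7.4265 -3.1431  9.649 ] w 14.7942278122244
F tool [  2.1905  -0.0768 -12.3827]
dr [-0.0003 -0.0024  0.0011] slide [-0.0034 -0.0004  0.0007]
```

The force signature is the same, with 12 N on the saddles at h≈0. I'll release and retreat well clear.

Call:
{"fn": "drive_tool", "kwargs": {"steps": [{"dr": [0,0,0],"slide": [0,0,0],"gripper": -1},{"dr": [0,0,0],"slide": [0,0,-0.004],"gripper": -0.1},{"dr": [0,0,0],"slide": [0,0,-0.004],"gripper": -0.1},{"dr": [0,0,0],"slide": [0,0,-0.004],"gripper": -0.1}]}}

```text
clock: 18.02
eef_pos: [445.9, 375.2, 59.3]
eef_rot: [[-0.801, -0.381, 0.461], [-0.331, 0.924, 0.19], [-0.498, -0.001, -0.867]]
force: [0.6, 0.3, 0.1]
grip_width: 38.5
finger_force: 0.0
```

Call:
{"fn": "drive_tool", "kwargs": {"steps": [{"dr": [0,0,0],"slide": [0,0,-0.03],"gripper": -0.1},{"dr": [0,0,0],"slide": [0,0,-0.1],"gripper": -0.1},{"dr": [0,0,0],"slide": [0,0,-0.2],"gripper": -0.1},{"dr": [0,0,0],"slide": [0,0,-0.3],"gripper": -0.1},{"dr": [0,0,0],"slide": [0,0,-0.3],"gripper": -0.1}]}}

```text
clock: 18.65
eef_pos: [377.8, 348.5, 195.7]
eef_rot: [[-0.797, -0.383, 0.467], [-0.329, 0.924, 0.196], [-0.507, 0.003, -0.862]]
force: [0.4, 0.5, -0.3]
grip_width: 38.3
finger_force: 0.0
```

```bash
python3 - <<'E'
from h import *
now()
a=viewer.camera("top"); b=viewer.camera("scene")
v=np.hstack([cv2.resize(a[155:265,135:265],(400,338),interpolation=cv2.INTER_CUBIC),cv2.resize(b[190:300,130:260],(400,338),interpolation=cv2.INTER_CUBIC)])
cv2.imwrite("pics/m6.png",v)
E
```

```text
t 18.65 p [377.8474 348.5444 195.7121] q [ 0.7232 -0.2678 -0.696   0.6349 -0.163   0.289 ] F [ 0.3834  0.474  -0.2569] w 38.27070225816195
```

View pics/m6.png

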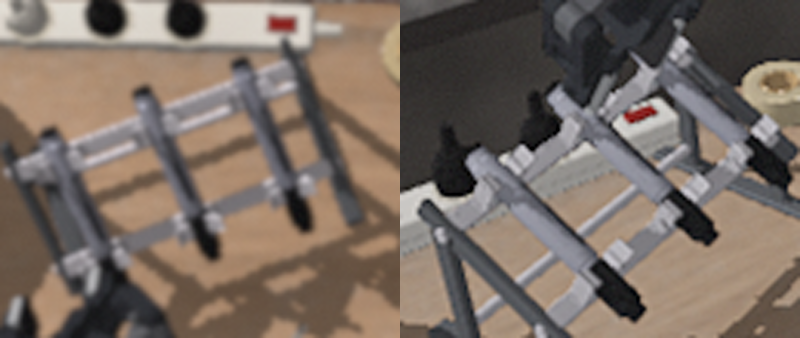

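All three markers sit parallel and evenly spaced, caps low, with upper ends in the crop at (52,135), (143,92) and (242,65). The gripper is clear, so I'm handing in.

```bash
python3 -c "
from workcell import ticket
print(ticket.finish_job())"
```

```text
the job is handed in; nothing more can be done
None
```

Both loose markers are snapped into the left and right bays, cap down and released; the tape rolls were not touched, and the job was handed in at about 19 s (no verdict was returned).

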